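# Take the faulty roller out of the packing-bench conveyor and hold it up for inspection

## Task

The conveyor roller with the two orange tape bands runs rough and must be inspected: unlock it by turning the red knob at each of its ends anticlockwise to the end stop, then grip it at its middle and lift it straight up, level, out of its slots. Finish while still holding it in the gripper, still and level, about 10 cm above its place. Leave the other rollers and their knobs as they are, and do not push the carton, tape dispenser or barcode reader about.

Things in the scene. Friction and masses are not known exactly. Their poses are not given: they have to be found in the camera images.
- conveyor: Fixed bench conveyor: two aluminium rails 30 mm wide, tops 100 mm above the bench, centre lines 290 mm apart, from x = -165 to +345; five grey rollers at 90 mm pitch, axles in open-topped slots 13 mm wide. Origin on the bench under seat 2; x along the rails away from the robot, y left, yaw within 0.2 rad. Seats 1 to 3 hold loose rollers in any order; the two farthest rollers are fixed.
- bad_roller: The faulty roller: grey tube 40 mm in diameter, 250 mm long, with two orange tape bands 35 mm wide centred 90 mm either side of its middle; 10 mm axle, 28 mm out at each end. 0.4 to 0.75 kg, balanced at its middle. Origin at its middle on the axle, 88 mm above the bench when seated (top 8 mm above the rails); y along the axle. Starts in seat 1, 2 or 3; 50 mm free on either side.
- roller_b: Sound grey roller without orange bands, same size, origin at its middle; stays where it is, locked.
- roller_c: The other sound grey roller without orange bands, same size, origin at its middle; stays where it is, locked.
- seat_1 (a point): Point mid-way between the two slots of seat 1 (nearest the robot), at the height of a seated axle, which is 88 mm above the bench and 12 mm under the rail tops. x axis along the rails away from the robot, y across the rails to the left.
- knob_1_left (a point): Red wing knob of seat 1, left rail (nearest the robot): wing 38 long, 12 thick, 26 mm high, spanning 18 to 44 mm above the rail. Point on its vertical turning axis, 34 mm above the rail, 134 above the bench; on the rail's centre line, 24 mm nearer the robot than the axle slot. Its x axis lies along the wing and keeper arm and turns with them.
- keeper_1_left (a joint): Angle (rad) of seat 1's left keeper, a flat steel arm 34 mm long fixed to the red knob: 0 = locked, arm and wing along the rail, closing the slot from above; grows anticlockwise seen from above; end stop 1.4 = open, arm swung outwards off the slot. Starts between 0 and 0.25. Stiff (0.06 N m friction), stays where left.
- knob_1_right (a point): Red wing knob of seat 1, right rail (nearest the robot): wing 38 long, 12 thick, 26 mm high, spanning 18 to 44 mm above the rail. Point on its vertical turning axis, 34 mm above the rail, 134 above the bench; on the rail's centre line, 24 mm beyond the axle slot. Its x axis lies along the wing and keeper arm and turns with them.
- keeper_1_right (a joint): Angle (rad) of seat 1's right keeper, a flat steel arm 34 mm long fixed to the red knob: 0 = locked, arm and wing along the rail, closing the slot from above; grows anticlockwise seen from above; end stop 1.4 = open, arm swung outwards off the slot. Starts between 0 and 0.25. Stiff (0.06 N m friction), stays where left.
- seat_2 (a point): Point mid-way between the two slots of seat 2 (middle), at the height of a seated axle, which is 88 mm above the bench and 12 mm under the rail tops. x axis along the rails away from the robot, y across the rails to the left.
- knob_2_left (a point): Red wing knob of seat 2, left rail (middle): wing 38 long, 12 thick, 26 mm high, spanning 18 to 44 mm above the rail. Point on its vertical turning axis, 34 mm above the rail, 134 above the bench; on the rail's centre line, 24 mm nearer the robot than the axle slot. Its x axis lies along the wing and keeper arm and turns with them.
- keeper_2_left (a joint): Angle (rad) of seat 2's left keeper, a flat steel arm 34 mm long fixed to the red knob: 0 = locked, arm and wing along the rail, closing the slot from above; grows anticlockwise seen from above; end stop 1.4 = open, arm swung outwards off the slot. Starts between 0 and 0.25. Stiff (0.06 N m friction), stays where left.
- knob_2_right (a point): Red wing knob of seat 2, right rail (middle): wing 38 long, 12 thick, 26 mm high, spanning 18 to 44 mm above the rail. Point on its vertical turning axis, 34 mm above the rail, 134 above the bench; on the rail's centre line, 24 mm beyond the axle slot. Its x axis lies along the wing and keeper arm and turns with them.
- keeper_2_right (a joint): Angle (rad) of seat 2's right keeper, a flat steel arm 34 mm long fixed to the red knob: 0 = locked, arm and wing along the rail, closing the slot from above; grows anticlockwise seen from above; end stop 1.4 = open, arm swung outwards off the slot. Starts between 0 and 0.25. Stiff (0.06 N m friction), stays where left.
- seat_3 (a point): Point mid-way between the two slots of seat 3 (third from the robot), at the height of a seated axle, which is 88 mm above the bench and 12 mm under the rail tops. x axis along the rails away from the robot, y across the rails to the left.
- knob_3_left (a point): Red wing knob of seat 3, left rail (third from the robot): wing 38 long, 12 thick, 26 mm high, spanning 18 to 44 mm above the rail. Point on its vertical turning axis, 34 mm above the rail, 134 above the bench; on the rail's centre line, 24 mm nearer the robot than the axle slot. Its x axis lies along the wing and keeper arm and turns with them.
- keeper_3_left (a joint): Angle (rad) of seat 3's left keeper, a flat steel arm 34 mm long fixed to the red knob: 0 = locked, arm and wing along the rail, closing the slot from above; grows anticlockwise seen from above; end stop 1.4 = open, arm swung outwards off the slot. Starts between 0 and 0.25. Stiff (0.06 N m friction), stays where left.
- knob_3_right (a point): Red wing knob of seat 3, right rail (third from the robot): wing 38 long, 12 thick, 26 mm high, spanning 18 to 44 mm above the rail. Point on its vertical turning axis, 34 mm above the rail, 134 above the bench; on the rail's centre line, 24 mm beyond the axle slot. Its x axis lies along the wing and keeper arm and turns with them.
- keeper_3_right (a joint): Angle (rad) of seat 3's right keeper, a flat steel arm 34 mm long fixed to the red knob: 0 = locked, arm and wing along the rail, closing the slot from above; grows anticlockwise seen from above; end stop 1.4 = open, arm swung outwards off the slot. Starts between 0 and 0.25. Stiff (0.06 N m friction), stays where left.
- carton: Bystander: cardboard carton 130 x 95 x 70 mm with yellow tape, loose on the bench to one side of the conveyor; origin at the centre of its underside.
- tape_dispenser: Bystander: blue bench tape dispenser with an amber roll, 155 x 62 x 101 mm, loose on the bench to one side of the conveyor; origin at the centre of its underside.
- reader: Bystander: black and orange hand barcode reader lying on its side, about 95 x 150 x 34 mm, loose on the bench right of the conveyor; origin under its head.

How it is judged:
By the outcome, as a careful person would: the job done as asked, in the order asked, and still so for the second after the job is handed in, while the arm keeps its last pose, push and grip.
It also fails if it takes over 48 s, if anything falls off the work surface, if the arm or the gripper's body presses on something with over 40 N, if the wrist force passes 120 N, or if a joint passes its speed limit or range.

## Robot

A 6-joint arm with a two-finger parallel gripper is mounted at the origin on the work surface. World frame = base frame: x ahead of the robot, y to its left, z up, the work surface at z = 0. Lengths are in m, angles in rad, forces in N, time in s.
With the tool pointing down it reaches from about 0.325 to 1 m from the base axis. Payload 5.1 kg.
Tool frame: the origin (TCP) lies at the very end of the fingers, on their centre line; the grasp point (between the pads) lies 19 mm behind it; x points along the fingers, z is the direction in which the jaws open and shut, and the axes are right-handed (so a half turn about x gives the same grasp; the last joint's range is limited). The gripper opens to 85 mm and grips with 20 to 120 N. Pads are 22 mm wide; open, the fingers measure 114 mm over their backs; the gripper's body (76 mm by 85 mm) begins 54 mm behind the grasp point. The pads swing forward as they close: fully open they stand 13 mm farther back than shut.
Start: joints at [1.076, 0.124, 1.65, -0, 1.367, -0.083], TCP at [0.26, 0.596, 0.203] pointing down, gripper open.
Joint ranges: [-2.61, 2.61], [-1.02, 2.33], [0.03, 2.71], [-1.35, 4.49], [0.32, 2.68], [-2.91, 2.91]. Speed limits (rad/s): [2.57, 2.57, 3.14, 3.14, 3.14, 3.14].

## Interface

Orientations are given as a 3x3 rotation matrix whose columns are the frame's x, y, z axes.
In Python, from bench import observe, capture, job_done, find_in, masks_of, pinpoint gives the robot as it stands.
- The arm moves only by the tool step_arm, never from a script. Its argument "series" is a list of rows, each a list of 2 entries, a list of its own where there are three numbers: the shift along the tool's x, y, z in mm, then the turn about the tool's x in rad. A call has exactly 10 rows; each row is the pose to reach, as a shift and turn from the pose measured when the call began, along the tool's axes at that moment; what a row does not reach only later rows make up. A row lasts 1/12 s, in which the tool goes at most 41.7 mm and 7.16 degrees, less where a joint would pass 70% of its speed; a pose out of reach is approached as far as the arm can. A call with a gripper value outside its range is refused whole. "gripper" is the closure, from 0 (fully open) to 1 (shut), set as the call begins (left out, the last holds). The fingers move at their own pace and stop on an object; the grip force is fixed at half the most. Time passes only in rows, so rows that repeat a pose let the fingers close, or fill a call up. It gives the time, the measured TCP pose, the force and the opening at its end, in the units of the state.
- observe(): the state, without advancing time (a new reading comes with each control period).
- capture(name): name is "side" or "top" or "wrist"; returns a dict with "image" (400x640x3 uint8, red, green, blue), "intrinsics" (3x3 intrinsics, pixels), "view" (4x4, takes a point from world to camera coordinates); the wrist camera has in their place "tool_from_camera" (4x4, takes a point from camera to tool coordinates, whose origin is the TCP and whose axes are the tool frame's). Camera axes: x right, y down, z forward; pixel columns grow to the right and rows downward; lengths in m; the calibration is good to about 2 mm. A picture is of the moment at which its call begins: read the wrist's pose just before it. There is no depth.
- job_done(): hands the job in, once; it reports no verdict.
Trained networks look in a picture, given as the dict that the camera call returned (one of the last four; its "shot" number tells which), for a name from the list of things; names that differ only in an ending like _2 or _b are one class to them, and where a whole thing is asked for, a point or a joint stands for the part that bears it (a point fixed in the world has none). Each returns a list of dicts, best first, with "confidence" (0 to 1); they miss things now and then, are a little off and sometimes report something else, mostly with a low value. They report only what shows in the picture. A call takes as long as a camera call.
- find_in(picture, query): "box" ([left, top, right, bottom] in pixels, round what is visible of it).
- masks_of(picture, query): "pixels" (400x640 bool, what is visible of it) and "box" ([left, top, right, bottom] in pixels, round what is visible of it).
- pinpoint(picture, query): "centre" ([column, row] in pixels: a listed point, or the origin of a listed thing).
The state is a dict: "time": time; "qpos": joint angles; "joint_velocities": joint speeds; "joint_efforts": joint torques, N m; "eef_pos": TCP position; "ee_rot": TCP orientation; "contact_force": force on the tool from outside, world axes, zero at the start; "wrist_torque": the same for the moment, N m; "width": finger opening in m.
Only numpy, scipy, OpenCV 4.12 (cv2) and the standard library are available. Lean on these libraries where they do the work, as an engineer would, in place of code of your own. Each camera call takes 0.05 s, during which the arm holds its last target.

## Working session

There is one attempt and no reset: what is moved stays moved. The work goes in short steps, Python scripts to look and compute and a tool call to move; the robot and the scene stay as the last step left them, time stands still between calls to the robot, and variables do not carry over. Pictures are saved under pics/ and viewed, and the job is handed in when it is done.

Besides the shell and the picture viewer there is one more tool, called after "Call:" in YAML: its name, and indented under it one key for each argument. step_arm: Moves the arm, as the interface text tells. Its arguments: {"type":"object","properties":{"series":{"type":"array"},"gripper":{"type":"number"}},"required":["series"]}

```bash
mkdir -p pics
python3 - <<'E'
from bench import *
import cv2,numpy as np
s=observe();print({k:np.round(v,3).tolist() for k,v in s.items()})
for n in("top","side"):
    p=capture(n);cv2.imwrite(f"pics/{n}0.png",p["image"][:,:,::-1]);print(n,p["intrinsics"],p["view"])
    for q in("bad_roller","knob_1_left","seat_1","conveyor"):
        for r in pinpoint(p,q)[:8]:print(q,np.round(r["centre"],1),round(r["confidence"],2))
E
```

```text
{'time': 0.0, 'qpos': [1.076, 0.124, 1.652, 0.0, 1.367, -0.083], 'joint_velocities': [-0.0, 0.0, 0.001, -0.001, 0.0, 0.001], 'joint_efforts': [0.002, -42.359, -36.546, 0.0, 0.007, 0.0], 'eef_pos': [0.26, 0.595, 0.202], 'ee_rot': [[-0.001, -0.916, 0.4], [-0.002, 0.4, 0.916], [-1.0, 0.0, -0.002]], 'contact_force': [-0.114, 1.334, -0.874], 'wrist_torque': [0.061, -0.011, 0.023], 'width': 0.085}
top [[454.26895368   0.         322.30537102]
 [  0.         454.26895368 200.42641587]
 [  0.           0.           1.        ]] [[ 0.02920794 -0.99950364  0.01180516 -0.0363842 ]
 [-0.98020114 -0.03095375 -0.19556989  0.57301055]
 [ 0.19583823 -0.00585924 -0.98061871  1.38092875]
 [ 0.          0.          0.          1.        ]]
bad_roller [336.  173.6] 0.72
bad_roller [292.7 247.5] 0.28
knob_1_left [294.4 247.7] 0.53
seat_1 [345.9 230.2] 0.56
seat_1 [433.8 254.3] 0.36
side [[366.84485247   0.         328.68387506]
 [  0.         366.84485247 199.667343  ]
 [  0.           0.           1.        ]] [[-0.99403906 -0.10875594  0.00764788  0.56200578]
 [-0.09040887  0.78307495 -0.61532094  0.10515339]
 [ 0.06093095 -0.61234449 -0.78823959  1.04836561]
 [ 0.          0.          0.          1.        ]]
bad_roller [306.3 180.7] 0.61
knob_1_left [385.1 206.3] 0.79
seat_1 [370.5 179.3] 0.66
```

View pics/top0.png

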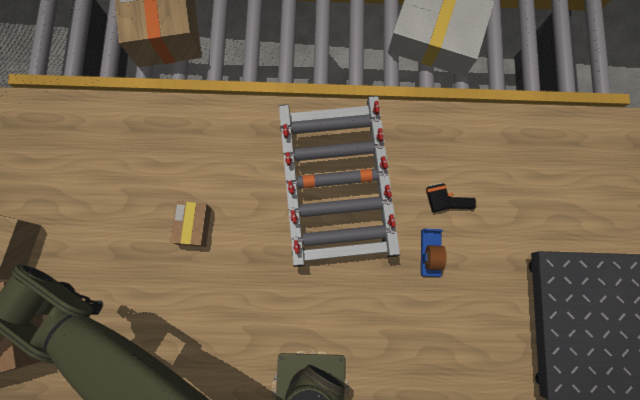

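View pics/side0.png

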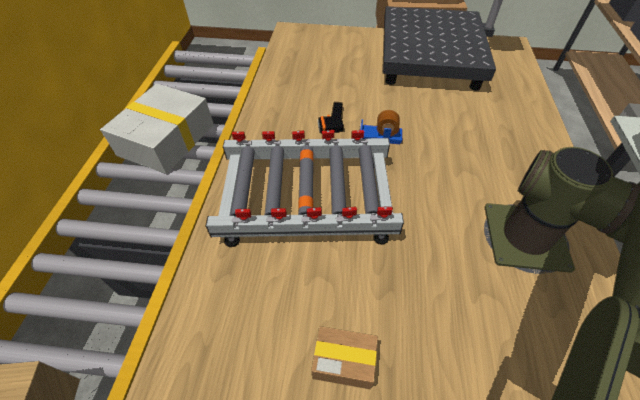

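The orange-banded roller is third from the robot (top view near 338,178), so it sits in seat 3. I'll fit the conveyor pose to the red knobs in both images.

```bash
cat > h.py <<'E'
import numpy as np,cv2
from scipy.optimize import least_squares
def proj(p,P):
    P=np.atleast_2d(P);c=P@p["view"][:3,:3].T+p["view"][:3,3]
    K=p["intrinsics"];return (c[:,:2]/c[:,2:])@np.diag([K[0,0],K[1,1]])+K[:2,2]
def reds(img,amin=15):
    h=cv2.cvtColor(img,cv2.COLOR_RGB2HSV).astype(int)
    m=(((h[...,0]<5)|(h[...,0]>172))&(h[...,1]>150)&(h[...,2]>80)).astype(np.uint8)
    n,l,st,c=cv2.connectedComponentsWithStats(m)
    return m,np.array([np.r_[c[i],st[i,4]] for i in range(1,n) if st[i,4]>=amin])
def knobs(x,y,yaw,z=.131):
    R=np.array([[np.cos(yaw),-np.sin(yaw)],[np.sin(yaw),np.cos(yaw)]])
    L=[[s*.09-.024,.145] for s in(-1,0,1,2,3)]+[[s*.09+.024,-.145] for s in(-1,0,1,2,3)]
    return np.c_[np.array(L)@R.T+[x,y],np.full(10,z)]
E
python3 - <<'E'
from bench import *
from h import *
ps=[capture("top"),capture("side")]
bl=[]
for p in ps:
    m,b=reds(p["image"]);print(b.round(1).tolist());bl.append(b)
x0=np.array([.6,-.05,.05])
def f(v,full=False):
    r=[]
    for p,b in zip(ps,bl):
        q=proj(p,knobs(*v[:3]))
        d=q[:,None]-b[None,:,:2];j=np.argmin((d**2).sum(2),1);r.append(d[np.arange(10),j])
    return r if full else np.clip(np.concatenate(r).ravel(),-30,30)
best=None
for x in np.arange(.4,.9,.02):
  for yaw in(-.1,0,.1,.2):
    s=least_squares(f,[x,-.05,yaw],loss="soft_l1")
    if best is None or s.cost<best.cost:best=s
print(best.x,best.cost);[print(r.round(1).tolist()) for r in f(best.x,True)]
for i,p in enumerate(ps):
    s=least_squares(lambda v:f(v,True)[i].ravel(),best.x);print(s.x,s.cost)
print(knobs(*best.x)[[2,7]])
E
```

```text
[[376.1, 109.1, 24.0], [285.4, 132.6, 20.0], [379.5, 136.3, 24.0], [383.5, 162.6, 36.0], [288.0, 160.7, 22.0], [387.6, 191.5, 40.0], [291.2, 189.5, 22.0], [391.3, 220.9, 42.0], [293.5, 218.8, 21.0], [296.3, 247.1, 35.0]]
[[298.1, 135.2, 85.0], [327.9, 134.4, 93.0], [357.3, 134.5, 90.0], [238.3, 135.7, 88.0], [268.2, 135.5, 83.0], [348.8, 211.8, 122.0], [384.0, 211.4, 120.0], [242.6, 213.4, 127.0], [278.3, 212.8, 129.0], [313.6, 212.4, 120.0]]
[ 0.54891747 -0.07418073  0.13514998] 6.367709121015034
[[-0.2, 0.2], [-0.2, -1.7], [-0.7, -1.7], [-0.3, -1.5], [-0.3, -1.3], [0.4, 0.1], [0.1, 0.1], [0.2, 0.4], [0.4, -1.2], [0.0, -1.3]]
[[0.7, -0.2], [0.8, -0.1], [0.6, -0.1], [0.5, 0.1], [0.6, 0.1], [0.3, -0.1], [0.0, 0.3], [0.1, -0.2], [0.2, -0.1], [0.1, 0.1]]
[ 0.54660138 -0.07493865  0.14091737] 3.4848775423443867
[ 0.54993907 -0.07372004  0.13170215] 0.15738805325789237
[[ 0.59477848  0.0783898   0.131     ]
 [ 0.68141507 -0.20249826  0.131     ]]
```

Call:
step_arm:
  series:
    - [[-20,-20,-14],0.1]
    - [[-48,-52,-35],0.22]
    - [[-48,-85,-57],0.34]
    - [[-48,-119,-79],0.46]
    - [[-48,-153,-101],0.58]
    - [[-48,-187,-123],0.7]
    - [[-48,-221,-146],0.82]
    - [[-48,-255,-168],0.94]
    - [[-48,-288,-190],1.06]
    - [[-48,-320,-211],1.18]
  gripper: 0

```text
time: 1.43
eef_pos: [0.4698, 0.2723, 0.2512]
ee_rot: [[0.001, 0.027, 1.0], [0.0, 1.0, -0.027], [-1.0, 0.0, 0.001]]
contact_force: [1.8, 0.8, -0.0]
width: 0.0854
```

```bash
cat >> h.py <<'E'
def rel(s,target,yaw=None):
    """shift mm in tool axes, turn about tool x (axis down)"""
    R=np.array(s["ee_rot"]);d=R.T@(np.array(target)-s["eef_pos"])*1000
    y=np.arctan2(R[1,2],R[0,2]);t=None if yaw is None else -((yaw-y+np.pi)%(2*np.pi)-np.pi)
    return d.round(1),t,y
E
python3 - <<'E'
from bench import *
from h import *
s=observe();print(s["time"],s["eef_pos"],s["qpos"]);print(rel(s,[.595,.078,.25],-1.40))
E
```

```text
1.4333 [0.46977906 0.27231149 0.25121961] [ 4.26482301e-01 -1.40772208e-01  1.83225564e+00 -4.72152062e-05
  1.44916789e+00  4.53583943e-01]
(array([   1.3, -190.8,  130.4]), np.float64(1.372903904476383), np.float64(-0.027096095523616803))
```

Call:
step_arm:
  series:
    - [[0,-25,17],0.124]
    - [[0,-50,34],0.248]
    - [[0,-75,51],0.372]
    - [[0,-100,68],0.496]
    - [[0,-125,85],0.62]
    - [[0,-150,102],0.744]
    - [[0,-172,117],0.868]
    - [[0,-185,126],0.992]
    - [[0,-191,130],1.116]
    - [[0,-191,130],1.24]

```text
time: 2.27
eef_pos: [0.5953, 0.076, 0.2511]
ee_rot: [[0.001, 0.957, 0.291], [-0.0, 0.291, -0.957], [-1.0, 0.001, 0.0]]
contact_force: [-0.2, 0.1, 0.3]
width: 0.0854
```

Run:
```python
from bench import *
from h import *
s=observe();p=capture("wrist");print(s["eef_pos"],rel(s,[.595,.078,.25],-1.40));print(p["intrinsics"],p["tool_from_camera"])
cv2.imwrite("pics/w1.png",p["image"][:,:,::-1])
m,b=reds(p["image"],100);print(b.round(1))
```

```text
[0.5953467  0.07602544 0.25110107] (array([ 1.1,  0.2, -2. ]), np.float64(0.12425895258645125), np.float64(-1.2757410474135487))
[[276.15206833   0.         322.0936554 ]
 [  0.         276.15206833 202.47894034]
 [  0.           0.           1.        ]] [[ 4.59625196e-04 -3.17502473e-01  9.48257332e-01 -1.71353157e-01]
 [ 4.10933825e-04 -9.48257292e-01 -3.17502659e-01  8.14340806e-02]
 [ 9.99999810e-01  5.35603235e-04 -3.05370438e-04 -9.26358803e-04]
 [ 0.00000000e+00  0.00000000e+00  0.00000000e+00  1.00000000e+00]]
[[352.1   6.  253. ]
 [335.9  99.9 536. ]
 [636.2 111.6 113. ]
 [321.4 187.1 426. ]
 [599.6 186.6 390. ]
 [562.4 259.1 345. ]
 [308.  262.8 216. ]
 [297.8 320.3 245. ]
 [532.6 312.1 142. ]]
```

View pics/w1.png

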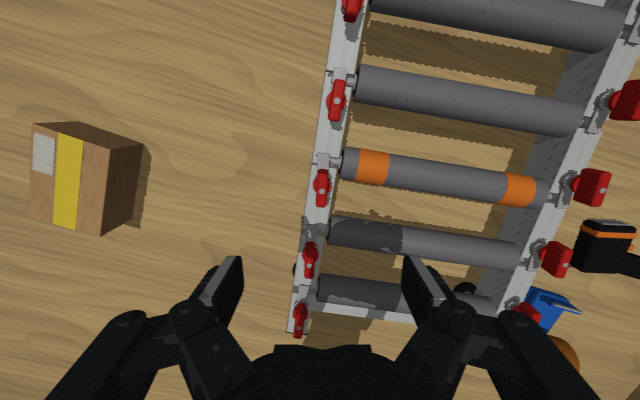

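Wrist view: knob_3_left at (321,187), its roller's orange bands at (372,167) and (519,190); bystanders clear. I'll refit the pose and estimate each keeper angle by matching wing box silhouettes.

```bash
cat >> h.py <<'E'
def wview(p,s):
    T=np.eye(4);T[:3,:3]=s["ee_rot"];T[:3,3]=s["eef_pos"]
    p["view"]=np.linalg.inv(T@p["tool_from_camera"]);return p
def wing(P,ang):
    c,s_=np.cos(ang),np.sin(ang)
    return np.array([[P[0]+a*c-b*s_,P[1]+a*s_+b*c,z] for a in(-.019,.019) for b in(-.006,.006) for z in(.118,.144)])
def iou(p,m,P,ang,win=None,S=4):
    q=proj(p,wing(P,ang));o=(q.min(0)-12).astype(int);o=np.clip(o,0,None);e=(q.max(0)+12).astype(int)
    mm=cv2.resize(m[o[1]:e[1],o[0]:e[0]],None,fx=S,fy=S,interpolation=cv2.INTER_NEAREST)
    h=cv2.convexHull(((q-o+.5)*S).astype(np.float32)).astype(np.int32)
    k=np.zeros_like(mm);cv2.fillConvexPoly(k,h,1)
    return (k&mm).sum()/(k|mm).sum()
def fitwing(p,m,P,yaw):
    best=(0,)
    for dx in np.arange(-.006,.0061,.0015):
      for dy in np.arange(-.006,.0061,.0015):
        for a in np.arange(-.2,1.61,.05):
          v=iou(p,m,[P[0]+dx,P[1]+dy],yaw+a)
          if v>best[0]:best=(v,P[0]+dx,P[1]+dy,a)
    return np.round(best,4)
E
python3 - <<'E'
from bench import *
from h import *
s=observe();w=wview(capture("wrist"),s);ps=[w,capture("side"),capture("top")]
W=[1,1,.5];bl=[reds(p["image"],a)[1] for p,a in zip(ps,(100,15,15))]
def f(v,one=None):
    r=[]
    for i,(p,b) in enumerate(zip(ps,bl)):
        if one is not None and i!=one:continue
        q=proj(p,knobs(*v[:3]));d=q[:,None]-b[None,:,:2];j=np.argmin((d**2).sum(2),1)
        r.append(W[i]*np.clip(d[np.arange(10),j],-8,8))
    return np.concatenate(r).ravel()
x=[.549,-.074,.1335]
for o in(None,0,1,2):
    z=least_squares(f,x,loss="soft_l1",args=(o,));print(o,z.x.round(4),z.cost, f(z.x,0).reshape(-1,2).round(1).tolist() if o in(None,0) else "")
    if o is None:X=z.x
k=knobs(*X);print(k.round(4)[[2,7]])
for i in(2,7):
  for p,n in zip(ps,"wst"):
    print(i,n,fitwing(p,reds(p["image"])[0],k[i],X[2]))
E
```

```text
None [ 0.5502 -0.0741  0.1362] 102.03254466784139 [[1.5, -1.0], [1.0, -3.5], [-0.4, 0.5], [-0.7, 0.9], [0.9, -8.0], [-6.8, 6.1], [-7.2, -1.0], [-8.0, -0.3], [8.0, -8.0], [8.0, -8.0]]
0 [ 0.5507 -0.0749  0.1404] 65.13718531726127 [[2.5, -0.7], [1.7, -3.3], [0.1, 0.8], [-0.6, 1.1], [0.6, -8.0], [-5.7, 5.6], [-6.3, -1.7], [-8.0, -1.2], [8.0, -8.0], [8.0, -8.0]]
1 [ 0.5499 -0.0733  0.1321] 4.114999651440684 
2 [ 0.5477 -0.0732  0.1342] 31.54206922812383 
[[ 0.5959  0.0785  0.131 ]
 [ 0.6828 -0.2023  0.131 ]]
2 w [0.7002 0.5959 0.0785 0.1   ]
2 s [0.7295 0.5959 0.0785 0.05  ]
2 t [0.0994 0.5974 0.0785 0.1   ]
7 w [ 0.3527  0.6828 -0.2008  0.1   ]
7 s [ 0.2731  0.6888 -0.1963  1.5   ]
7 t [ 0.4858  0.6813 -0.2023 -0.1   ]
```

Call:
step_arm:
  series:
    - [[15,1,-2],0.04]
    - [[40,1,-2],0.085]
    - [[65,1,-2],0.085]
    - [[85,1,-2],0.085]
    - [[102,1,-2],0.085]
    - [[115,1,-2],0.085]
    - [[125,1,-2],0.085]
    - [[132,1,-2],0.085]
    - [[136,1,-2],0.085]
    - [[136,1,-2],0.085]

```text
time: 3.3
eef_pos: [0.5948, 0.0803, 0.1149]
ee_rot: [[0.0, 0.975, 0.221], [0.0, 0.221, -0.975], [-1.0, 0.0, -0.0]]
contact_force: [-0.2, -0.3, -0.3]
width: 0.0854
```

Call:
step_arm:
  series:
    - [[0,0,0],0]
    - [[0,0,0],0]
    - [[0,0,0],0]
    - [[0,0,0],0]
    - [[0,0,0],0]
    - [[0,0,0],0]
    - [[0,0,0],0]
    - [[0,0,0],0]
    - [[0,0,0],0]
    - [[0,0,0],0]
  gripper: 1

```text
time: 4.13
eef_pos: [0.5953, 0.0802, 0.1155]
ee_rot: [[0.001, 0.975, 0.221], [0.0, 0.221, -0.975], [-1.0, 0.002, 0.0]]
contact_force: [-0.0, 0.1, 3.6]
width: 0.0002
```

Run:
```python
from bench import *
from h import *
s=observe();p=capture("wrist");print(s["eef_pos"],s["contact_force"],s["wrist_torque"],s["width"],rel(s,[.595,.078,.25],-1.40))
cv2.imwrite("pics/w2.png",p["image"][:,:,::-1])
```

```text
[0.5952894  0.08023146 0.1155449 ] [-0.01164182  0.0939858   3.6159102 ] [-0.09028029 -0.0459465   0.02859082] 0.00019246250751964633 (array([-134.5,   -0.6,    2.1]), np.float64(0.051571582522556), np.float64(-1.348428417477444))
```

View pics/w2.png

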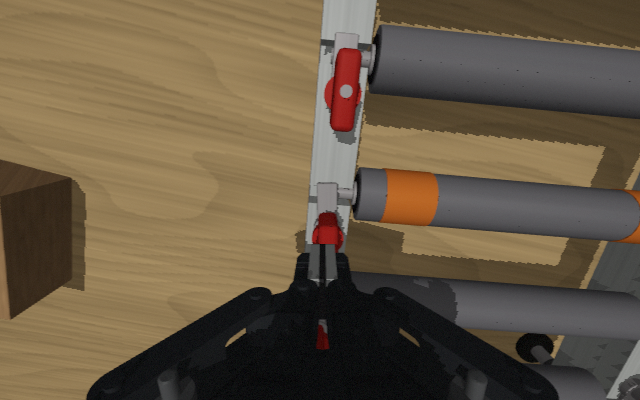

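Run:
```python
from bench import *
from h import *
s=observe();p=wview(capture("wrist"),s)
im=p["image"].copy()
k=knobs(.55,-.0738,.134)
for z in(.1,.118,.144):
    k[:,2]=z;q=proj(p,k);print(z,q[:4].round(0).tolist())
print(proj(p,[s["eef_pos"]]))
c=cv2.resize(im[20:390,230:430],None,fx=1.6,fy=1.6,interpolation=cv2.INTER_CUBIC)
ws=capture("side");cv2.imwrite("pics/w2b.png",c[:,:,::-1])
cv2.imwrite("pics/s2b.png",cv2.resize(ws["image"][110:260,220:440],None,fx=3.5,fy=3.5,interpolation=cv2.INTER_CUBIC)[:,:,::-1])
print(observe()["width"],observe()["contact_force"])
```

```text
0.1 [[308.0, 402.0], [316.0, 325.0], [326.0, 226.0], [339.0, 96.0]]
0.118 [[307.0, 423.0], [315.0, 342.0], [326.0, 237.0], [341.0, 94.0]]
0.144 [[305.0, 458.0], [314.0, 372.0], [326.0, 256.0], [344.0, 91.0]]
[[323.49363355 235.83408984]]
-0.0003309368013863759 [ 0.15723274 -0.17950403  4.31656447]
```

View pics/w2b.png

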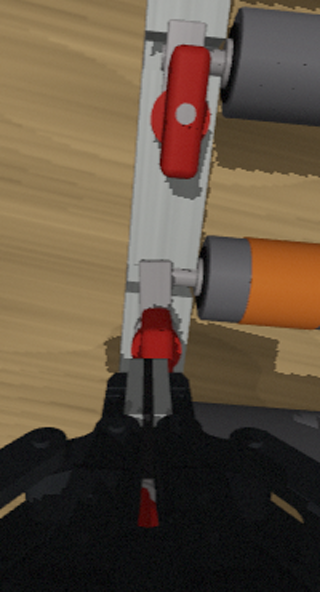

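View pics/s2b.png

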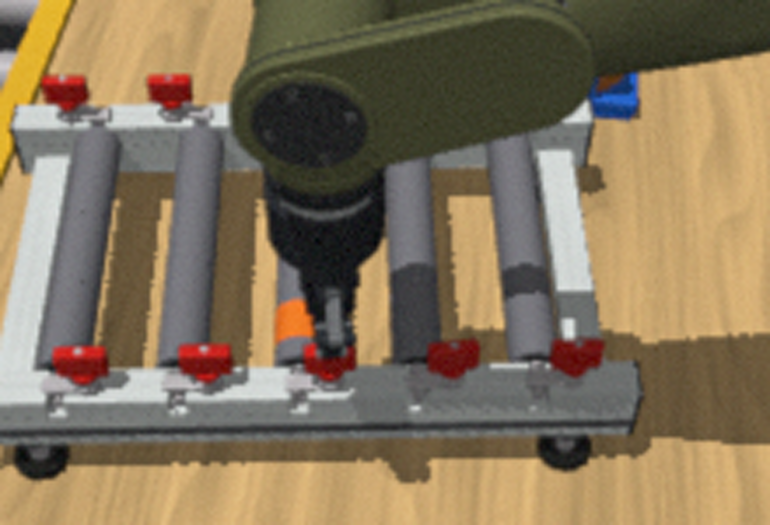

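Run:
```python
from bench import *
from h import *
s=observe();p=capture("side")
for dz in(0,.019,.04):
    q=proj(p,[s["eef_pos"]+np.array([0,0,dz])])[0];print(dz,q,(q-[220,110])*3.5)
k=knobs(.55,-.0738,.134)[2]
for z in(.1,.118,.144):k[2]=z;q=proj(p,[k])[0];print(z,(q-[220,110])*3.5)
im=p["image"];c=cv2.resize(im[165:235,270:370],None,fx=8,fy=8,interpolation=cv2.INTER_CUBIC)
cv2.imwrite("pics/s2c.png",c[:,:,::-1])
```

```text
0 [314.09798692 216.41326512] [329.3429542  372.44642791]
0.019 [313.92031899 212.06891337] [328.72111647 357.2411968 ]
0.04 [313.71716725 207.10142917] [328.01008538 339.8550021 ]
0.1 [329.07859566 382.71718674]
0.118 [328.49423993 368.68013579]
0.144 [327.61845298 347.64249504]
```

View pics/s2c.png

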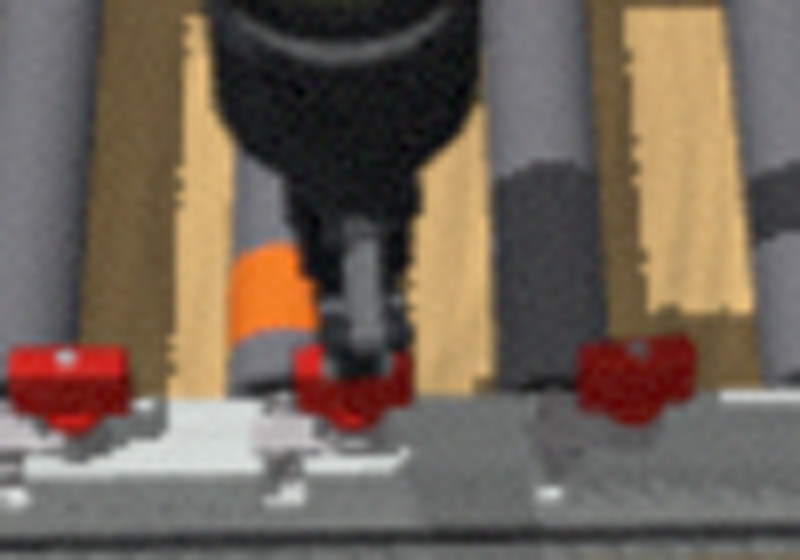

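Run:
```python
from bench import *
from h import *
s=observe();p=capture("wrist")
im=p["image"];c=cv2.resize(im[200:350,285:365],None,fx=8,fy=4*1,interpolation=cv2.INTER_CUBIC)
c=np.clip(c.astype(float)*1.8,0,255).astype(np.uint8)
cv2.imwrite("pics/w2d.png",c[:,:,::-1]); print(s["qpos"],s["joint_efforts"])
```

```text
[4.44919660e-02 8.49753552e-02 1.84366436e+00 2.83044451e-04
 1.21145211e+00 1.39281481e+00] [ 3.85708474e-01 -3.55723929e+01 -3.16969657e+01  1.71974595e-01
  4.91153856e-02 -3.04607638e-04]
```

View pics/w2d.png

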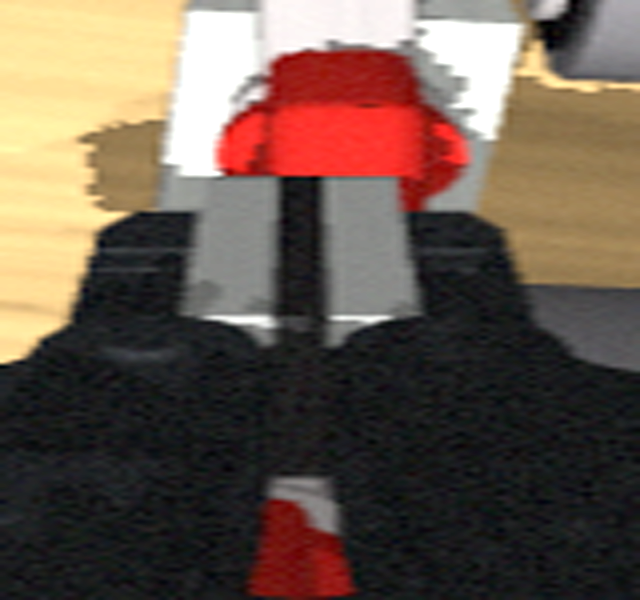

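Run:
```python
from bench import *
from h import *
s=observe();p=wview(capture("wrist"),s);R=s["ee_rot"]
for z in(.1155,.125,.135,.144,.155):
    P=np.r_[s["eef_pos"][:2],z]
    q=proj(p,[P+R[:,1]*.011+R[:,2]*d for d in(-.0075,.0075)]);print(z,"pad front",q.round(1).tolist())
k=knobs(.55,-.0738,.134)[2]
q=proj(p,wing(k,.21));print(q.round(0).tolist())
```

```text
0.1155 pad front [[312.3, 220.9], [334.7, 220.9]]
0.125 pad front [[311.8, 226.5], [335.4, 226.5]]
0.135 pad front [[311.2, 233.1], [336.1, 233.2]]
0.144 pad front [[310.6, 239.8], [336.9, 239.8]]
0.155 pad front [[309.8, 248.9], [337.9, 249.0]]
[[334.0, 262.0], [336.0, 284.0], [317.0, 262.0], [316.0, 284.0], [336.0, 210.0], [338.0, 226.0], [317.0, 210.0], [316.0, 226.0]]
```

Run:
```python
import cv2
from bench import *
from h import *
p=capture("wrist");M=np.linalg.inv(p["tool_from_camera"]);p["view"]=M
for x in(0,-.013,-.02,-.03,-.045):
    print(x,proj(p,[[x,y,z] for y in(.011,-.011) for z in(-.0425,.0425)]).round(0).tolist())
im=cv2.imread("pics/w1.png")[230:400,160:480];c=cv2.resize(im,None,fx=2.5,fy=2.5);cv2.imwrite("pics/w1c.png",np.clip(c*2.,0,255).astype(np.uint8))
```

```text
0 [[260.0, 221.0], [387.0, 221.0], [262.0, 250.0], [385.0, 250.0]]
-0.013 [[256.0, 229.0], [392.0, 229.0], [258.0, 260.0], [389.0, 260.0]]
-0.02 [[253.0, 234.0], [394.0, 234.0], [256.0, 266.0], [392.0, 266.0]]
-0.03 [[249.0, 241.0], [399.0, 241.0], [252.0, 275.0], [396.0, 275.0]]
-0.045 [[241.0, 254.0], [406.0, 254.0], [245.0, 290.0], [403.0, 290.0]]
```

View pics/w1c.png

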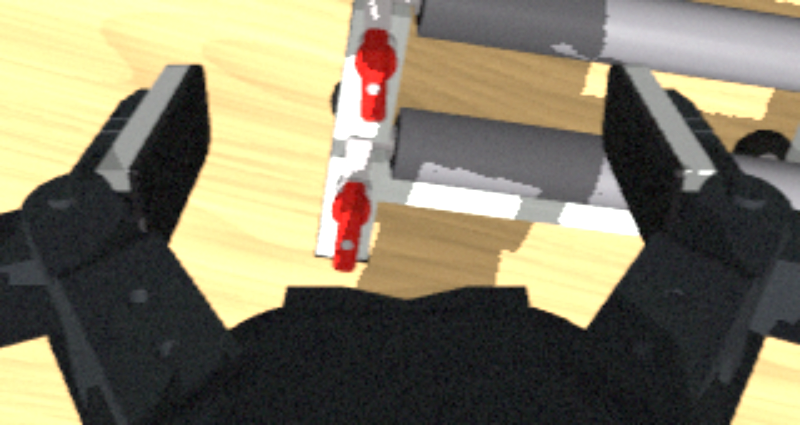

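The wrist picture shows the fingers shut on top of the wing. Their tips sit about 30 mm behind the nominal TCP, which the side view and the 12 mm wing with zero width both confirm. I'll open and go lower.

Call:
step_arm:
  series:
    - [[0,0,1],0]
    - [[0,0,2],0]
    - [[0,0,2.5],0]
    - [[0,0,2.5],0]
    - [[0,0,2.5],0]
    - [[0,0,2.5],0]
    - [[7,0,2.5],0]
    - [[14,0,2.5],0]
    - [[19,0,2.5],0]
    - [[22,0,2.5],0]
  gripper: 0

```text
time: 5.32
eef_pos: [0.5949, 0.0778, 0.0918]
ee_rot: [[-0.001, 0.975, 0.221], [0.0, 0.221, -0.975], [-1.0, -0.001, -0.0]]
contact_force: [-0.4, -0.9, -0.0]
width: 0.0854
```

Call:
step_arm:
  series:
    - [[0,0,0],0]
    - [[0,0,0],0]
    - [[0,0,0],0]
    - [[0,0,0],0]
    - [[0,0,0],0]
    - [[0,0,0],0]
    - [[0,0,0],0]
    - [[0,0,0],0]
    - [[0,0,0],0]
    - [[0,0,0],0]
  gripper: 1

```text
time: 6.15
eef_pos: [0.5958, 0.077, 0.0931]
ee_rot: [[0.001, 0.975, 0.221], [-0.001, 0.221, -0.975], [-1.0, 0.001, 0.001]]
contact_force: [-0.9, -5.1, 5.7]
width: 0.0105
```

Run:
```python
from bench import *
from h import *
s=observe();p=capture("wrist");print(s["eef_pos"],s["contact_force"],s["wrist_torque"],s["width"],rel(s,[.595,.078,.25],-1.40))
cv2.imwrite("pics/w3.png",p["image"][:,:,::-1])
```

```text
[0.59579038 0.07704796 0.09308314] [-0.91178812 -5.07901448  5.65595459] [-0.62209134  0.10522355  0.08661653] 0.010519054571811275 (array([-156.9,   -0.4,   -0.9]), np.float64(0.051580469874435764), np.float64(-1.3484195301255644))
```

View pics/w3.png

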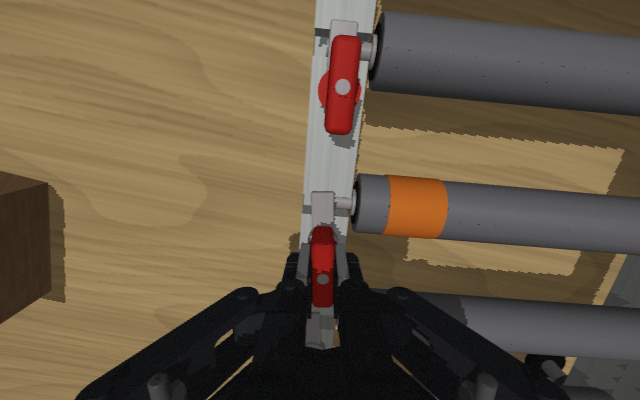

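```bash
cat >> h.py <<'E'
def ray(p,px,z):
    V=np.linalg.inv(p["view"]);K=p["intrinsics"]
    d=V[:3,:3]@np.array([(px[0]-K[0,2])/K[0,0],(px[1]-K[1,2])/K[1,1],1]);o=V[:3,3]
    return o+d*(z-o[2])/d[2]
E
python3 - <<'E'
from bench import *
from h import *
s=observe();p=wview(capture("wrist"),s)
print(ray(p,(322,280),.144),ray(p,(342.5,87),.144),s["eef_pos"])
E
```

```text
[0.59506557 0.07794194 0.144     ] [0.68526868 0.08987866 0.144     ] [0.59576386 0.07703494 0.09304961]
```

Call:
step_arm:
  series:
    - [[0,0,0],-0.06]
    - [[0,0,0],-0.17]
    - [[0,0,0],-0.28]
    - [[0,0,0],-0.39]
    - [[0,0,0],-0.5]
    - [[0,0,0],-0.61]
    - [[0,0,0],-0.72]
    - [[0,0,0],-0.83]
    - [[0,0,0],-0.94]
    - [[0,0,0],-1.05]

```text
time: 7.08
eef_pos: [0.5963, 0.0763, 0.0931]
ee_rot: [[0.002, 0.289, 0.957], [-0.002, 0.957, -0.289], [-1.0, -0.001, 0.003]]
contact_force: [2.3, -4.4, 0.9]
width: 0.0104
```

Call:
step_arm:
  series:
    - [[0,0,0],-0.07]
    - [[0,0,0],-0.14]
    - [[0,0,0],-0.2]
    - [[0,0,0],-0.25]
    - [[0,0,0],-0.29]
    - [[0,0,0],-0.33]
    - [[0,0,0],-0.36]
    - [[0,0,0],-0.38]
    - [[0,0,0],-0.4]
    - [[0,0,0],-0.4]

```text
time: 7.92
eef_pos: [0.5967, 0.0762, 0.0932]
ee_rot: [[0.003, -0.103, 0.995], [-0.001, 0.995, 0.103], [-1.0, -0.001, 0.003]]
contact_force: [1.6, -2.2, 1.6]
width: 0.0104
```

Run:
```python
from bench import *
from h import *
s=observe();p=capture("wrist");print(s["eef_pos"],s["contact_force"],s["wrist_torque"],s["width"],rel(s,[.595,.078,.25],-1.40))
cv2.imwrite("pics/w4.png",p["image"][:,:,::-1])
```

```text
[0.5966934  0.07615211 0.09320614] [ 1.56640261 -2.23989445  1.5898644 ] [-0.4167284  -0.19914816 -2.61204167] 0.010390633970940887 (array([-156.8,    1.8,   -1. ]), np.float64(1.5027076248365123), np.float64(0.10270762483651238))
```

View pics/w4.png

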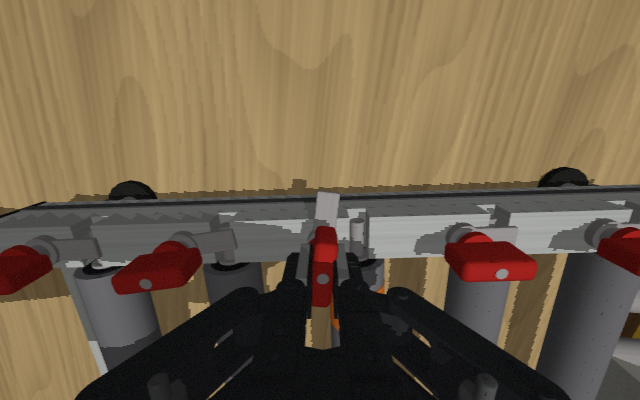

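Call:
step_arm:
  series:
    - [[0,0,0],0]
    - [[0,0,0],0]
    - [[0,0,0],0]
    - [[0,0,0],0]
    - [[0,0,0],0]
    - [[-5,0,0],0]
    - [[-20,0,0],0]
    - [[-45,0,0],0]
    - [[-72,0,0],0]
    - [[-95,0,0],0]
  gripper: 0

```text
time: 8.8
eef_pos: [0.5965, 0.0763, 0.1902]
ee_rot: [[0.004, -0.103, 0.995], [-0.001, 0.995, 0.103], [-1.0, -0.002, 0.004]]
contact_force: [0.1, -0.6, 0.1]
width: 0.0856
```

Call:
step_arm:
  series:
    - [[-10,-15,3],0.12]
    - [[-15,-45,9],0.24]
    - [[-15,-80,16],0.36]
    - [[-15,-115,23],0.48]
    - [[-15,-150,30],0.6]
    - [[-15,-185,37],0.72]
    - [[-15,-220,44],0.84]
    - [[-15,-252,50],0.96]
    - [[-15,-275,54],1.08]
    - [[-15,-285,56],1.2]

```text
time: 9.63
eef_pos: [0.6819, -0.2049, 0.206]
ee_rot: [[0.004, 0.893, 0.45], [-0.002, 0.45, -0.893], [-1.0, 0.003, 0.004]]
contact_force: [0.9, 0.7, -0.1]
width: 0.085
```

Run:
```python
from bench import *
from h import *
s=observe();p=wview(capture("wrist"),s);print(s["eef_pos"],s["contact_force"],rel(s,[.682,-.202,.093],-1.36))
cv2.imwrite("pics/w5.png",p["image"][:,:,::-1])
m,b=reds(p["image"],100);print(b.round(0).tolist())
k=knobs(.55,-.0738,.134)[7];print(k,fitwing(p,m,k,.134))
for r in pinpoint(p,"knob_3_right")[:4]:print(r,ray(p,r["centre"],.134))
t=capture("side");k=knobs(.55,-.0738,.134)[2];print(k,fitwing(t,reds(t["image"])[0],k,.134))
cv2.imwrite("pics/s5.png",cv2.resize(t["image"][110:260,220:440],None,fx=3.5,fy=3.5,interpolation=cv2.INTER_CUBIC)[:,:,::-1])
```

```text
[ 0.68190691 -0.20488383  0.20596811] [ 0.94405489  0.67313049 -0.08856116] (array([113. ,   1.1,  -3. ]), np.float64(0.2555031338166671), np.float64(-1.1044968661833332))
[[356.0, 103.0, 747.0], [321.0, 200.0, 602.0], [291.0, 283.0, 304.0], [270.0, 339.0, 304.0]]
[ 0.68234994 -0.20226981  0.131     ] [ 0.7259  0.6823 -0.2023  0.15  ]
{'centre': [320.0, 200.7], 'confidence': 0.81} [ 0.68255065 -0.2015607   0.134     ]
{'centre': [185.7, 168.3], 'confidence': 0.56} [ 0.65597247 -0.08105396  0.134     ]
[0.59603643 0.07871769 0.131     ] [0.6634 0.596  0.0757 1.55  ]
```

View pics/w5.png

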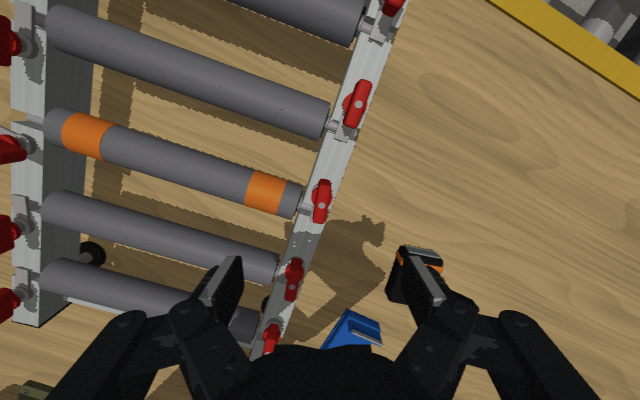

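View pics/s5.png

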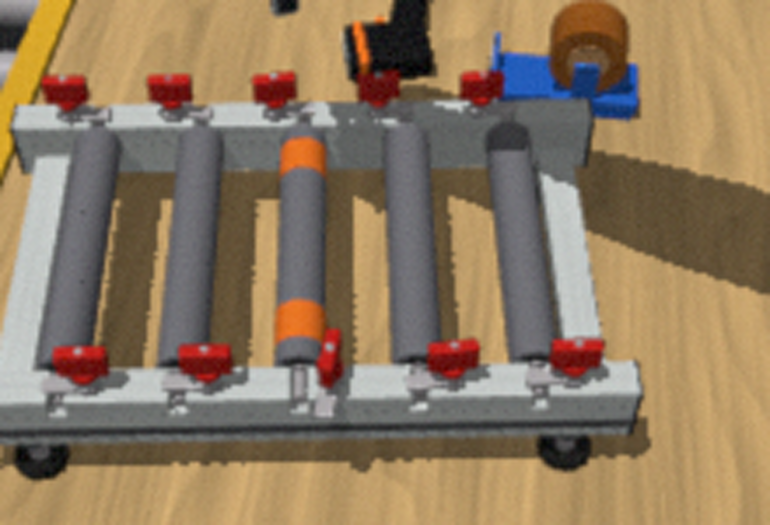

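Left keeper is open (arm swung outwards, slot clear). Descending on the right knob.

Call:
step_arm:
  series:
    - [[10,1.5,-3],0.06]
    - [[25,1.5,-3],0.12]
    - [[42,1.5,-3],0.18]
    - [[60,1.5,-3],0.18]
    - [[77,1.5,-3],0.18]
    - [[90,1.5,-3],0.18]
    - [[100,1.5,-3],0.18]
    - [[108,1.5,-3],0.18]
    - [[112,1.5,-3],0.18]
    - [[113,1.5,-3],0.18]

```text
time: 10.62
eef_pos: [0.6817, -0.1984, 0.0923]
ee_rot: [[0.003, 0.956, 0.293], [-0.001, 0.293, -0.956], [-1.0, 0.003, 0.002]]
contact_force: [-0.3, 0.0, -0.3]
width: 0.0855
```

Call:
step_arm:
  series:
    - [[0,0,0],0]
    - [[0,0,0],0]
    - [[0,0,0],0]
    - [[0,0,0],0]
    - [[0,0,0],0]
    - [[0,0,0],0]
    - [[0,0,0],0]
    - [[0,0,0],0]
    - [[0,0,0],0]
    - [[0,0,0],0]
  gripper: 1

```text
time: 11.45
eef_pos: [0.6837, -0.2036, 0.0935]
ee_rot: [[0.009, 0.956, 0.292], [-0.01, 0.292, -0.956], [-1.0, 0.006, 0.012]]
contact_force: [6.1, -13.3, -4.0]
width: 0.0105
```

Run:
```python
from bench import *
from h import *
s=observe();p=wview(capture("wrist"),s);print(s["eef_pos"],s["contact_force"],s["wrist_torque"],s["width"],rel(s,[.682,-.202,.093],-1.36))
cv2.imwrite("pics/w6.png",p["image"][:,:,::-1])
print(ray(p,(322,280),.144))
```

```text
[ 0.68369092 -0.20357957  0.09352166] [  6.08284339 -13.34332343  -3.98143547] [-1.90057214 -0.84834673  0.01149462] 0.010535417691601136 (array([ 0.5, -1.2, -2. ]), np.float64(0.08550247536447131), np.float64(-1.2744975246355286))
[ 0.68228623 -0.20234529  0.144     ]
```

View pics/w6.png

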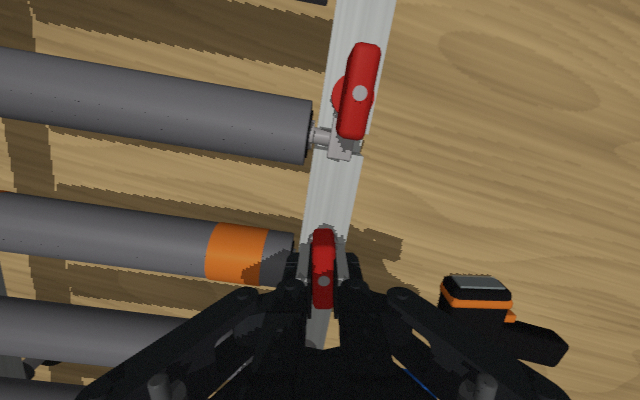

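Call:
step_arm:
  series:
    - [[0,0,0],-0.06]
    - [[0,0,0],-0.17]
    - [[0,0,0],-0.28]
    - [[0,0,0],-0.39]
    - [[0,0,0],-0.5]
    - [[0,0,0],-0.61]
    - [[0,0,0],-0.72]
    - [[0,0,0],-0.83]
    - [[0,0,0],-0.94]
    - [[0,0,0],-1.05]

```text
time: 12.33
eef_pos: [0.6832, -0.2035, 0.0935]
ee_rot: [[0.008, 0.218, 0.976], [-0.009, 0.976, -0.218], [-1.0, -0.007, 0.01]]
contact_force: [0.2, -0.2, 0.3]
width: 0.0108
```

Call:
step_arm:
  series:
    - [[0,0,0],-0.07]
    - [[0,0,0],-0.13]
    - [[0,0,0],-0.18]
    - [[0,0,0],-0.22]
    - [[0,0,0],-0.25]
    - [[0,0,0],-0.28]
    - [[0,0,0],-0.3]
    - [[0,0,0],-0.31]
    - [[0,0,0],-0.32]
    - [[0,0,0],-0.32]

```text
time: 13.17
eef_pos: [0.6832, -0.2035, 0.0936]
ee_rot: [[0.008, -0.098, 0.995], [-0.008, 0.995, 0.098], [-1.0, -0.009, 0.007]]
contact_force: [-0.3, 0.3, 0.4]
width: 0.0108
```

Run:
```python
from bench import *
from h import *
s=observe();p=capture("wrist");print(s["eef_pos"],s["contact_force"],s["wrist_torque"],s["width"],rel(s,[.595,.078,.25],-1.40))
cv2.imwrite("pics/w7.png",p["image"][:,:,::-1])
```

```text
[ 0.68319831 -0.20353474  0.09361115] [-0.3238132   0.32493828  0.41687836] [ 0.15330675  0.2118637  -2.44433915] 0.01076405275165679 (array([-159.3,  287.4,  -59.1]), np.float64(1.497911900811442), np.float64(0.0979119008114422))
```

View pics/w7.png

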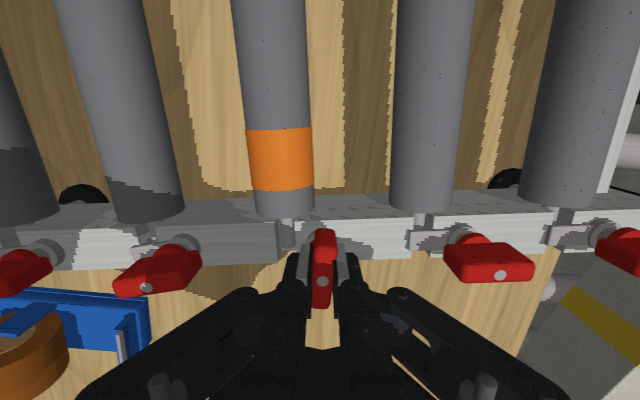

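Call:
step_arm:
  series:
    - [[0,0,0],0]
    - [[0,0,0],0]
    - [[0,0,0],0]
    - [[0,0,0],0]
    - [[0,0,0],0]
    - [[-5,0,0],0]
    - [[-20,0,0],0]
    - [[-45,0,0],0]
    - [[-72,0,0],0]
    - [[-95,0,0],0]
  gripper: 0

```text
time: 14.05
eef_pos: [0.6829, -0.203, 0.1921]
ee_rot: [[0.01, -0.098, 0.995], [-0.009, 0.995, 0.098], [-1.0, -0.01, 0.009]]
contact_force: [1.1, 0.2, 0.5]
width: 0.0855
```

Call:
step_arm:
  series:
    - [[0,15,-3],-0.035]
    - [[0,40,-8],-0.035]
    - [[0,70,-14],-0.035]
    - [[0,98,-20],-0.035]
    - [[0,120,-25],-0.035]
    - [[0,135,-28],-0.035]
    - [[0,143,-30],-0.035]
    - [[0,145,-30],-0.035]
    - [[0,145,-30],-0.035]
    - [[0,145,-30],-0.035]

```text
time: 14.88
eef_pos: [0.6391, -0.0624, 0.1904]
ee_rot: [[0.011, -0.133, 0.991], [-0.01, 0.991, 0.133], [-1.0, -0.011, 0.009]]
contact_force: [0.3, 0.8, -0.1]
width: 0.0853
```

Run:
```python
from bench import *
from h import *
s=observe();p=wview(capture("wrist"),s);t=capture("side");u=capture("top");print(s["time"],s["eef_pos"],s["ee_rot"].round(4) if hasattr(s["ee_rot"],"round") else s["ee_rot"],s["contact_force"],rel(s,[.6392,-.0618,.037],.134))
cv2.imwrite("pics/w8.png",p["image"][:,:,::-1])
cv2.imwrite("pics/s8.png",cv2.resize(t["image"][60:260,220:440],None,fx=3,fy=3,interpolation=cv2.INTER_CUBIC)[:,:,::-1])
K=knobs(.55,-.0738,.134)
for i in(2,7):
  for q in(p,t,u):print(i,fitwing(q,reds(q["image"])[0],K[i],.134))
# orange bands
for n,q in(("w",p),("s",t),("u",u)):
    h=cv2.cvtColor(q["image"],cv2.COLOR_RGB2HSV);m=cv2.inRange(h,(7,180,100),(17,255,255))
    k,l,st,c=cv2.connectedComponentsWithStats(m)
    print(n,[(c[i].round(1).tolist(),int(st[i,4])) for i in range(1,k) if st[i,4]>60])
    print("pred",proj(q,[[.6392-.09*np.sin(.134)*e,-.0618+.09*np.cos(.134)*e,.098] for e in(1,-1)]).round(1).tolist())
```

```text
14.8833 [ 0.63911812 -0.06241947  0.19041412] [[ 0.0105 -0.1327  0.9911]
 [-0.0097  0.9911  0.1328]
 [-0.9999 -0.011   0.0091]] [ 0.28851388  0.82770897 -0.10481314] (array([153.4,   2.3,  -1.2]), np.float64(-0.0008359412920606601), np.float64(0.13316405870793946))
2 [0.7578 0.5975 0.0817 1.35  ]
2 [0.6569 0.596  0.0757 1.55  ]
2 [0.4324 0.596  0.0772 1.5   ]
7 [ 0.4677  0.6838 -0.2023  1.6   ]
7 [ 0.5842  0.6808 -0.1993  1.55  ]
7 [ 0.3805  0.6808 -0.2023  1.35  ]
w [([321.4, 99.9], 1829), ([321.8, 276.4], 943)]
pred [[321.7, 99.4], [321.8, 273.2]]
s [([388.1, 116.2], 181), ([306.3, 154.0], 96), ([305.5, 201.1], 134)]
pred [[305.2, 203.2], [306.0, 155.7]]
u []
pred [[308.0, 180.5], [365.6, 174.8]]
```

View pics/w8.png

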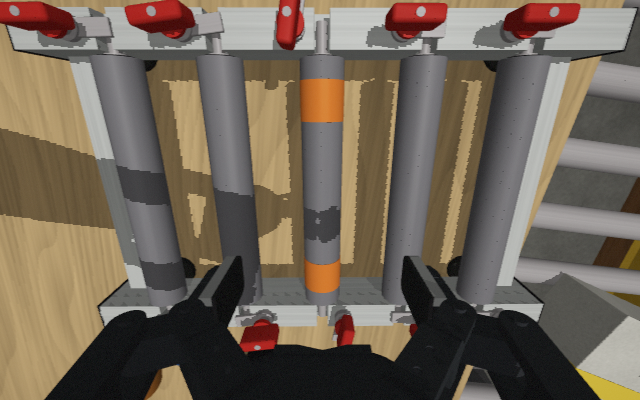

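View pics/s8.png

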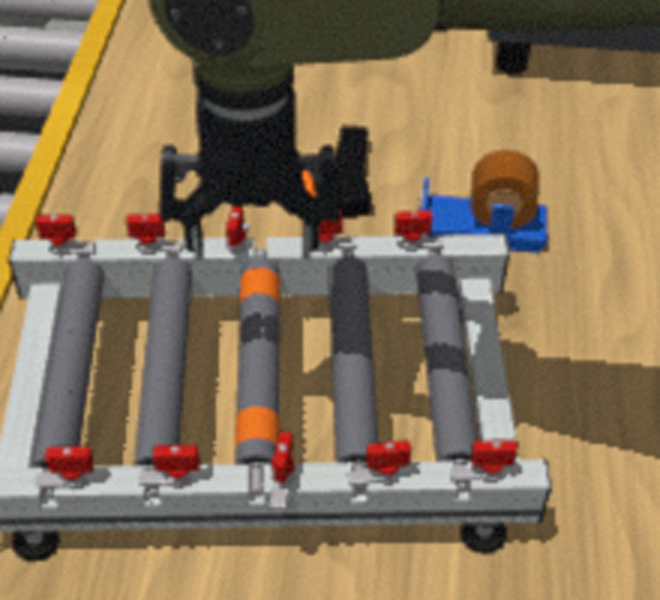

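Both slots are open, and the roller is centred between the fingers (column about 322 in the wrist view). Descending over its middle.

Call:
step_arm:
  series:
    - [[15,2,-1],0]
    - [[40,2,-1],0]
    - [[65,2,-1],0]
    - [[85,2,-1],0]
    - [[100,2,-1],0]
    - [[112,2,-1],0]
    - [[122,2,-1],0]
    - [[129,2,-1],0]
    - [[134,2,-1],0]
    - [[136,2,-1],0]

```text
time: 15.87
eef_pos: [0.6393, -0.0621, 0.054]
ee_rot: [[0.01, -0.132, 0.991], [-0.009, 0.991, 0.132], [-1.0, -0.011, 0.009]]
contact_force: [-0.0, 0.3, 0.2]
width: 0.0856
```

Run:
```python
from bench import *
from h import *
s=observe();p=wview(capture("wrist"),s);t=capture("side");print(s["time"],s["eef_pos"],s["contact_force"],rel(s,[.6392,-.0618,.037],.134))
cv2.imwrite("pics/w9.png",p["image"][:,:,::-1])
cv2.imwrite("pics/s9.png",cv2.resize(t["image"][100:240,250:370],None,fx=4.2,fy=4.2,interpolation=cv2.INTER_CUBIC)[:,:,::-1])
```

```text
15.8667 [ 0.63934225 -0.06213795  0.05395295] [-0.02780676  0.28765117  0.18606232] (array([16.9,  0.5, -0.2]), np.float64(-0.001600922938482796), np.float64(0.13239907706151735))
```

View pics/w9.png

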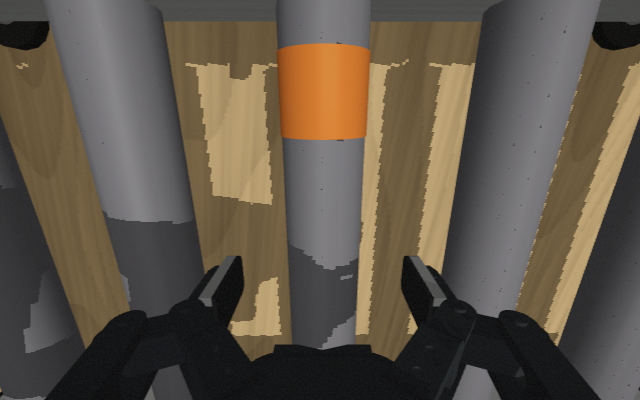

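View pics/s9.png

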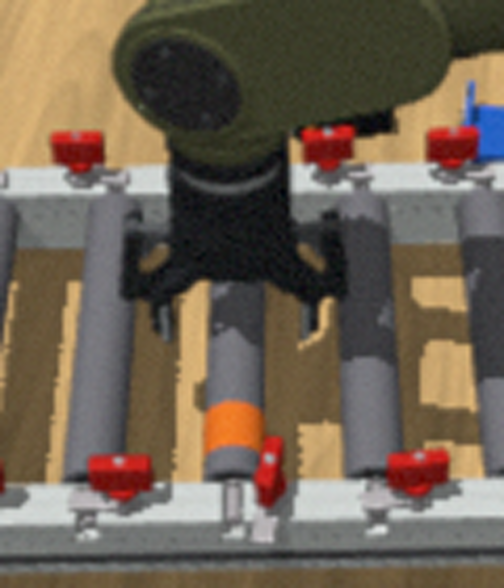

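Call:
step_arm:
  series:
    - [[4,0.5,0],0]
    - [[8,0.5,0],0]
    - [[12,0.5,0],0]
    - [[15,0.5,0],0]
    - [[17,0.5,0],0]
    - [[17,0.5,0],0]
    - [[17,0.5,0],0]
    - [[17,0.5,0],0]
    - [[17,0.5,0],0]
    - [[17,0.5,0],0]

```text
time: 16.8
eef_pos: [0.6398, -0.0618, 0.0378]
ee_rot: [[0.011, -0.132, 0.991], [-0.01, 0.991, 0.132], [-1.0, -0.011, 0.01]]
contact_force: [0.3, -0.2, -0.2]
width: 0.0855
```

Call:
step_arm:
  series:
    - [[0,0,0],0]
    - [[0,0,0],0]
    - [[0,0,0],0]
    - [[0,0,0],0]
    - [[0,0,0],0]
    - [[0,0,0],0]
    - [[0,0,0],0]
    - [[0,0,0],0]
    - [[0,0,0],0]
    - [[0,0,0],0]
  gripper: 1

```text
time: 17.63
eef_pos: [0.6402, -0.0619, 0.0381]
ee_rot: [[0.012, -0.132, 0.991], [-0.01, 0.991, 0.132], [-1.0, -0.011, 0.011]]
contact_force: [0.6, 0.5, 2.0]
width: 0.0382
```

Run:
```python
from bench import *
from h import *
s=observe();p=wview(capture("wrist"),s);t=capture("side");print(s["time"],s["eef_pos"],s["contact_force"],s["wrist_torque"],s["width"],rel(s,[.6392,-.0618,.037],.134))
cv2.imwrite("pics/w10.png",p["image"][:,:,::-1])
cv2.imwrite("pics/s10.png",cv2.resize(t["image"][100:240,250:370],None,fx=4.2,fy=4.2,interpolation=cv2.INTER_CUBIC)[:,:,::-1])
```

```text
17.6333 [ 0.6401874  -0.06185727  0.03814817] [0.63357152 0.50004625 2.0453698 ] [ 0.04386052 -0.12454736 -0.05162059] 0.038234670852356774 (array([ 1.1,  0.2, -1. ]), np.float64(-0.001570548041427422), np.float64(0.13242945195857256))
```

View pics/w10.png

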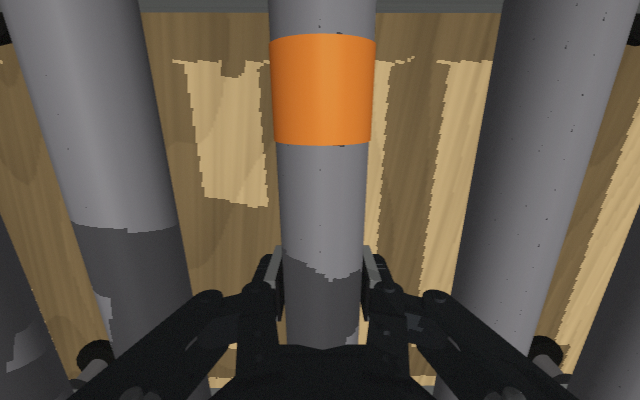

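View pics/s10.png

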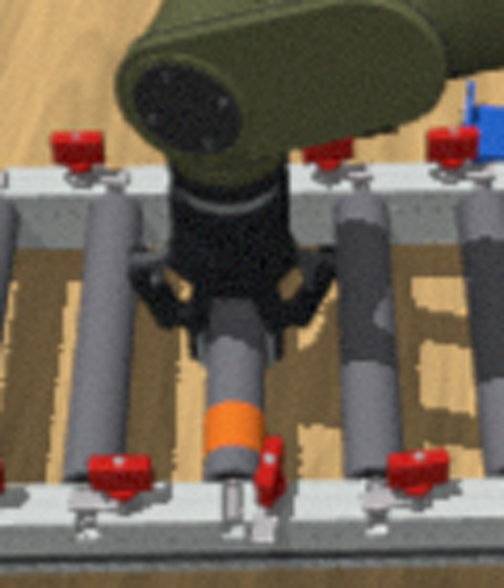

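Call:
step_arm:
  series:
    - [[-1.5,0,0],0]
    - [[-4,0,0],0]
    - [[-7,0,0],0]
    - [[-11,0,0],0]
    - [[-15,0,0],0]
    - [[-19,0,0],0]
    - [[-23,-0.3,0.3],0]
    - [[-27,-0.3,0.3],0]
    - [[-30,-0.3,0.3],0]
    - [[-31,-0.3,0.3],0]

```text
time: 18.57
eef_pos: [0.6406, -0.0619, 0.0702]
ee_rot: [[0.013, -0.132, 0.991], [-0.01, 0.991, 0.132], [-1.0, -0.012, 0.012]]
contact_force: [0.9, 0.1, -5.4]
width: 0.0389
```

Run:
```python
from bench import *
from h import *
s=observe();p=wview(capture("wrist"),s);t=capture("side");print(s["time"],s["eef_pos"],s["contact_force"],s["wrist_torque"],s["width"],rel(s,[.6402,-.0619,.138],.134))
cv2.imwrite("pics/w11.png",p["image"][:,:,::-1])
cv2.imwrite("pics/s11.png",cv2.resize(t["image"][100:240,250:370],None,fx=4.2,fy=4.2,interpolation=cv2.INTER_CUBIC)[:,:,::-1])
```

```text
18.5667 [ 0.64060888 -0.0619276   0.07016108] [ 0.93600812  0.14109619 -5.4026281 ] [ 0.00827424  0.00041201 -0.0264264 ] 0.0389368537813534 (array([-67.8,  -0.7,   0.4]), np.float64(-0.0016283456959067522), np.float64(0.13237165430409326))
```

View pics/s11.png

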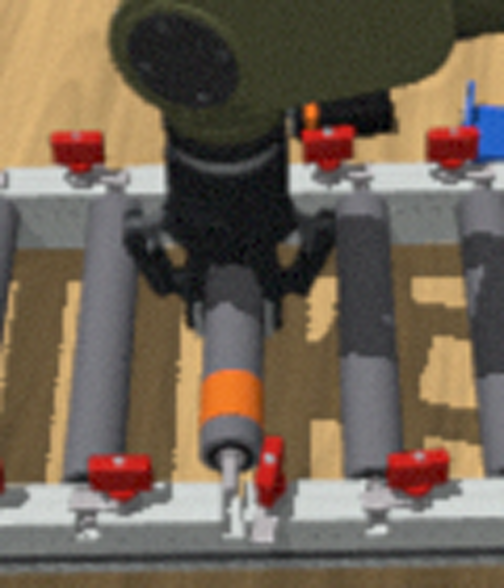

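Free of the slots: 5.4 N load (about 0.55 kg), with almost no moment. Lifting the rest.

Call:
step_arm:
  series:
    - [[-4,0,0],0]
    - [[-11,0,0],0]
    - [[-20,0,0],0]
    - [[-30,-0.3,0.2],0]
    - [[-40,-0.4,0.3],0]
    - [[-50,-0.5,0.4],0]
    - [[-58,-0.6,0.4],0]
    - [[-64,-0.7,0.4],0]
    - [[-67,-0.7,0.4],0]
    - [[-67.5,-0.7,0.4],0]

```text
time: 19.5
eef_pos: [0.6405, -0.0619, 0.1382]
ee_rot: [[0.014, -0.132, 0.991], [-0.01, 0.991, 0.132], [-1.0, -0.012, 0.013]]
contact_force: [0.5, -0.8, -5.4]
width: 0.0387
```

Call:
step_arm:
  series:
    - [[0,0,0],0]
    - [[0,0,0],0]
    - [[0,0,0],0]
    - [[0,0,0],0]
    - [[0,0,0],0]
    - [[0,0,0],0]
    - [[0,0,0],0]
    - [[0,0,0],0]
    - [[0,0,0],0]
    - [[0,0,0],0]

```text
time: 20.33
eef_pos: [0.6405, -0.0619, 0.1382]
ee_rot: [[0.014, -0.132, 0.991], [-0.01, 0.991, 0.132], [-1.0, -0.012, 0.013]]
contact_force: [-0.4, -0.8, -5.2]
width: 0.0383
```

Run:
```python
from bench import *
from h import *
s=observe();p=wview(capture("wrist"),s);t=capture("side");print(s["time"],s["eef_pos"],s["contact_force"],s["wrist_torque"],s["width"],max(abs(np.array(s["joint_velocities"]))))
cv2.imwrite("pics/w12.png",p["image"][:,:,::-1])
cv2.imwrite("pics/s12.png",cv2.resize(t["image"][60:260,220:440],None,fx=3,fy=3,interpolation=cv2.INTER_CUBIC)[:,:,::-1])
for n,q in(("w",p),("s",t)):
    h=cv2.cvtColor(q["image"],cv2.COLOR_RGB2HSV);m=cv2.inRange(h,(7,180,100),(17,255,255))
    k,l,st,c=cv2.connectedComponentsWithStats(m)
    print(n,[(c[i].round(1).tolist(),int(st[i,4])) for i in range(1,k) if st[i,4]>60])
    print("pred",proj(q,[[.6402-.09*np.sin(.134)*e,-.0618+.09*np.cos(.134)*e,.198] for e in(1,-1)]).round(1).tolist())
K=knobs(.55,-.0738,.134)
for i in range(10):print(i,fitwing(t,reds(t["image"])[0],K[i],.134))
```

```text
20.3333 [ 0.64046274 -0.06190795  0.13824273] [-0.378137   -0.78268655 -5.21142887] [ 0.00524684  0.04476336 -0.03627712] 0.03831600657925291 0.0014436435965154643
w [([321.9, 88.7], 10941)]
pred [[324.0, 90.5], [323.7, 421.8]]
s [([388.1, 116.3], 184), ([303.8, 176.5], 152)]
pred [[303.0, 178.8], [304.2, 130.2]]
0 [ 0.7289  0.4177  0.0562 -0.    ]
1 [0.7236 0.5068 0.0667 0.1   ]
2 [0.6307 0.596  0.0757 1.55  ]
3 [0.764  0.6852 0.0907 0.15  ]
4 [ 0.7449  0.7744  0.1028 -0.    ]
5 [ 0.7179  0.5025 -0.2263  0.45  ]
6 [ 0.2852  0.5872 -0.2083  1.15  ]
7 [0]
8 [ 0.6711  0.77   -0.1887  0.2   ]
9 [ 0.6794  0.8592 -0.1782 -0.1   ]
```

View pics/w12.png

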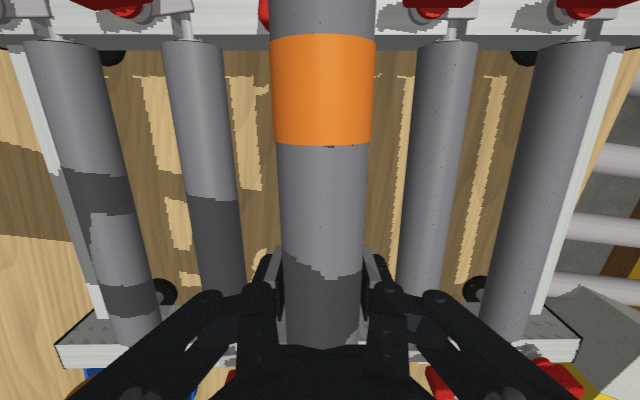

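View pics/s12.png

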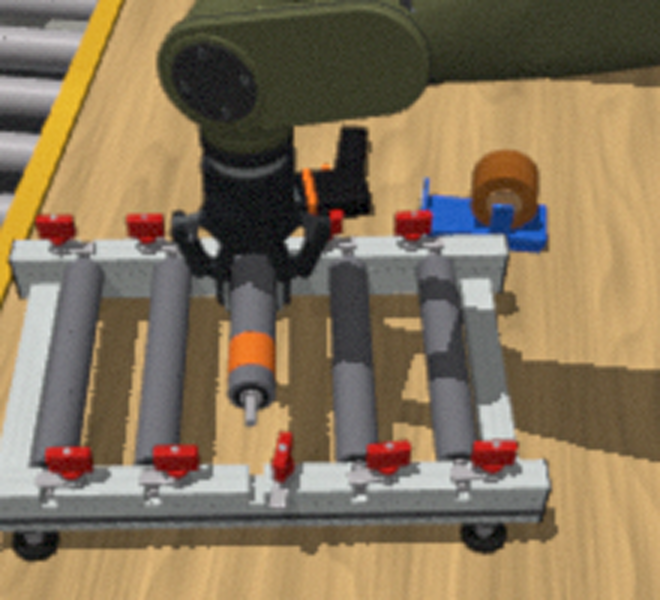

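Roller held 10 cm up. The orange band sits at the same pixels in the wrist view as before the lift (rows 34–145), so the roller hasn't tilted in the grip. The other knobs in view look unchanged.

```bash
python3 -c "
from bench import *
print(job_done())"
```

```text
the job is handed in; nothing more can be done
None
```

I turned both red knobs of seat 3, which held the orange-banded roller, anticlockwise to their end stops. Then I gripped the roller at its middle and lifted it straight up. I handed the job in at about 20.5 s with the roller still in the gripper, about 10 cm above its place.

**Last checks**
- **Rise and stillness:** the tool had risen 100 mm from the gripping pose, and its joints were almost still.
- **Hold and level:** the load was 5.2 N (about 0.53 kg), with almost no moment at the wrist. The orange band sat at the same place in the wrist view as before the lift, so the roller had not tilted in the grip. The tool itself leaned about 1° throughout.
- **Knobs:** each knob resisted with about 2.5 N m at its end stop. The pictures before the lift showed both slots clear.

**What failed or disagreed**
- **First grip on the left knob failed:** the fingers shut on top of the wing. In the pictures the fingertips sit about 30 mm short of the stated tool point, so I went about 22 mm lower for the knobs and allowed for the offset at the roller.
- **Knob angles from the pictures were rough:** silhouette fits for the two open knobs gave 1.35 to 1.6 rad, against the stop at 1.4. I relied on the stop torque and the pictures instead.
- **Right side partly hidden at the end:** the gripper blocked the seat 3 right knob in the final side view, so its fit failed. The fits for the seat 1 and 2 right knobs (0.45 and 1.15 rad) are not reliable. The arm never gripped those two knobs, and earlier pictures showed them locked.

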